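# Drive a stuck hinge pin out with a brass drift

## Task

The headed pin is stuck in the hinge bracket. Take the brass drift and push the pin out with it from the plain end, opposite its head, so that the pin drops into the catch tray; do not touch the pin with the gripper and do not ram the drift or gripper against the bracket. Then lay the drift back on the bare table, away from the bracket and tray, and leave the other tools and parts where they lie.

Things in the scene. Friction and masses are not known exactly. Their poses are not given: they have to be found in the camera images.
- bracket: Steel hinge bracket and catch tray, fixed to the table. Origin on the table under the hinge's middle, z up. Base plate 12 mm thick, x -45 to 115, y -27 to 27 mm. On it a bored stack (two lugs, a strap eye between): x -30 to 30, y -21 to 21, top z 90; a strap runs from it to x = 108, top z 77. The bore runs along y; the pin's head is on the +y side, so it is pushed from -y towards +y.
- bore_mouth (a point): Centre of the bore's open mouth on the bracket's -y face, in bracket at (0, -21, 64) mm. The bore is straight through, level, 29.5 mm in diameter, 42 mm long. The drift goes in here, moving along the bracket's +y.
- tray_floor (a point): Centre of the inner floor of the open aluminium tray, in bracket at (0, 87, 3) mm. The tray reaches from x -65 to 65 and y 27 to 147 of the bracket; 30 mm high, walls and floor 3 mm thick.
- hinge_pin: Loose steel pin jammed in the bore: shank diameter 28, length 42 mm; head diameter 38, 8 mm thick. Origin on its axis, y towards the head; plain end at y = -18, head y 22.5 to 30.5 mm. Plain end starts 3 to 9 mm inside the mouth. 0.2 to 0.33 kg. It needs a steady push of about 7 to 12 N and drops into the tray once its plain end is pushed 37 to 43 mm past the mouth.
- pin_middle (a point): Middle of the pin's length, on its axis.
- brass_drift: Loose straight brass bar, hexagonal, 150 mm long, 18 mm across corners, 16 across flats, 0.27 kg, both ends alike, lying on a flat. Origin at the middle of its underside; length along its own y, z up, sides at x = -9 and 9 mm. It goes into the bore with 5 mm to spare all round. The only hexagonal bar among the tools at the front of the table.
- drift_middle (a point): Centre of the drift: 8 mm above the table as it lies, 75 mm from either end.
- parallel_bar: Bystander: grey steel bar 14 x 110 x 22 mm with small holes, loose; origin at the middle of its underside, length along y.
- oil_stone: Bystander: dark rectangular oil stone 26 x 100 x 13 mm, loose; origin at the middle of its underside, length along y.
- insert_c: Bystander: small grey steel mould insert 30 x 70 x 20 mm, loose; origin at the middle of its underside.
- insert_a: Bystander: small grey steel mould insert 42 x 60 x 28 mm, loose; origin at the middle of its underside.

How it is judged:
On the way, in this order (a step that is already met when the one before it is completed fails the run):
1. the drift is lifted in the gripper (height (world z) of drift_middle above 0.035 m and contact force between the fingers and brass_drift above 1 N), for 0.1 s.
2. the held drift, in the mouth of the bore, is driving the pin: its origin is 15 mm or more beyond the bracket's middle (y of hinge_pin in the frame of bracket above 0.015 m and contact force between the fingers and brass_drift above 1 N and distance between drift_middle and bore_mouth below 0.085 m).
3. the pin lies in the tray (horizontal distance between pin_middle and tray_floor below 0.08 m and y of pin_middle in the frame of bracket above 0.027 m and height (world z) of pin_middle below 0.045 m), for 0.2 s.
At the end, for the whole second after the job is handed in: The pin is at rest in the catch tray (its middle within the tray's outline and under 45 mm high); the drift lies flat and still on the bare table (its centre 4 to 14 mm high), touching neither bracket, tray nor pin (y of pin_middle in the frame of bracket between 0.027 and 0.147 m and x of pin_middle in the frame of bracket between -0.065 and 0.065 m and height (world z) of pin_middle below 0.045 m and linear speed of each of hinge_pin, brass_drift below 0.03 m/s and height (world z) of drift_middle between 0.004 and 0.014 m and contact force between brass_drift and bracket below 0.05 N and contact force between brass_drift and hinge_pin below 0.05 N).
It fails at once if the pin is touched by the gripper (over 1 N) (contact force between any of the fingers, the arm and hinge_pin above 1 N).
It fails at once if the drift or the gripper rams the bracket or tray (over 40 N) (contact force between any of brass_drift, the fingers, the arm and bracket above 40 N).
It fails at once if a bystander (parallel bar, oil stone or insert) is moved more than 30 mm (distance of any of parallel_bar, oil_stone, insert_c, insert_a from where it was at the start of the episode above 0.03 m).
It also fails if it takes over 54 s, if anything falls off the work surface, if the arm or the gripper's body presses on something with over 40 N, if the wrist force passes 120 N, or if a joint passes its speed limit or range.

## Robot

A 6-joint arm with a two-finger parallel gripper is mounted at the origin on a cart in front of the work surface, level with it; the furniture and walls round the work are solid. World frame = base frame: x ahead of the robot, y to its left, z up, the work surface at z = 0. Lengths are in m, angles in rad, forces in N, time in s.
With the tool pointing down it reaches from about 0.3 to 0.775 m from the base axis. Payload 14.6 kg.
Tool frame: the origin (TCP) lies at the very end of the fingers, on their centre line; the grasp point (between the pads) lies 19 mm behind it; z points along the fingers, y is the line along which they close (so a half turn about z gives the same grasp; the last joint's range is limited). The gripper opens to 85 mm and grips with 20 to 120 N. Pads are 22 mm wide; open, the fingers measure 114 mm over their backs; the gripper's body (76 mm by 85 mm) begins 54 mm behind the grasp point. The pads swing forward as they close: fully open they stand 13 mm farther back than shut.
Start: joints at [1.272, 0.3, 1.521, -0, 1.321, -0.067], TCP at [0.126, 0.535, 0.231] pointing down, gripper open.
Joint ranges: [-3.03, 3.03], [-0.79, 2.21], [0.23, 2.52], [-1.04, 4.18], [0, 3.07], [-2.55, 2.55]. Speed limits (rad/s): [2.22, 2.22, 2.57, 3.14, 3.14, 3.14].

## Interface

Orientations are given as a unit quaternion [w, x, y, z].
In Python, from plant import * gives the robot as it stands. The module is installed in compiled form; this text tells all that it offers.
- The arm moves only by the shell command python3 -m pendant 'ROWS' [FORCE]. ROWS is JSON, a list of rows, each a list of 5 numbers: the closure in counts, from 0 (fully open) to 255 (shut), then the shift along the world's x, y, z in mm, then the turn about the world's z in rad. In form: [[gripper, dx, dy, dz, yaw], ...]. A call has 1 to 8 rows; each row shifts and turns the commanded pose from where the row before left it; what a row does not reach is not made up. A row lasts 1/8 s, in which the tool goes at most 62.5 mm and 10.7 degrees, less where a joint would pass 70% of its speed; a pose out of reach is approached as far as the arm can. A call is refused whole if a number of a shift passes 62.5 or a number of a turn 0.188, either way. A call with a gripper value outside its range is refused whole. The fingers move at their own pace and stop on an object; FORCE is the grip in N (left out, the last holds). Time passes only in rows, so rows that do not move let the fingers close. It gives the time, the measured TCP pose, the force, the opening and the grip force at its end, in the units of the state.
- get_state(): the state, without advancing time (a new reading comes with each control period).
- grab_frame(name): name is "side" or "top"; returns a dict with "frame" (480x640x3 uint8, red, green, blue), "depth" (480x640 float32, m along the optical axis (not along the pixel's ray), 0 where there is no reading), "mtx" (3x3 intrinsics, pixels), "xyz" and "rotation" of the camera in the world. Camera axes: x right, y down, z forward; pixel columns grow to the right and rows downward; lengths in m; the calibration is good to about 2 mm. A picture is of the moment at which its call begins.
- sign_off(): hands the job in; it is judged then, once.
The state is a dict: "clock": time; "qpos": joint angles; "joint_vel": joint speeds; "joint_efforts": joint torques, N m; "position": TCP position; "tool_rot": TCP orientation; "contact_force": force on the tool from outside, world axes, zero at the start; "torque": the same for the moment, N m; "opening": finger opening in m; "grasp_force": force on a finger pad.
Only numpy, scipy, OpenCV 4.12 (cv2) and the standard library are available. Lean on these libraries where they do the work, as an engineer would, in place of code of your own. Each camera call takes 0.05 s, during which the arm holds its last target. There are 200 camera calls.

## Working session

There is one attempt and no reset: what is moved stays moved. The work goes in short steps, Python scripts to look and compute and a shell command to move; the robot and the scene stay as the last step left them, time stands still between calls to the robot, and variables do not carry over. Pictures are saved under pics/ and viewed, at most 10 in all, crops included, and the job is handed in when it is done.

```bash
mkdir -p pics; cat > h.py <<'E'
from plant import *
import numpy as np, cv2
def look(n):
    d=grab_frame(n); R=np.array(d["rotation"]); 
    if R.size==4:
        from scipy.spatial.transform import Rotation as Ro
        R=Ro.from_quat(np.roll(R.ravel(),-1)).as_matrix()
    d["R"]=R.reshape(3,3); d["t"]=np.array(d["xyz"]); d["K"]=np.array(d["mtx"]); return d
def cloud(d):
    v,u=np.mgrid[:480,:640]; K=d["K"]; z=d["depth"]
    c=np.dstack([(u-K[0,2])/K[0,0]*z,(v-K[1,2])/K[1,1]*z,z]); return c@d["R"].T+d["t"]
def plane(d,u,v,h):
    K=d["K"]; r=d["R"]@np.array([(u-K[0,2])/K[0,0],(v-K[1,2])/K[1,1],1]); return d["t"]+r*(h-d["t"][2])/r[2]
def save(d,f): cv2.imwrite(f,cv2.cvtColor(d["frame"],cv2.COLOR_RGB2BGR))
E
python3 - <<'E'
from h import *
for n in("top","side"):
    d=look(n); save(d,f"pics/{n}0.png"); print(n,d["t"],d["R"].round(3).tolist(),d["K"].round(1).tolist(),d["rotation"])
    np.savez(f"{n}0.npz",f=d["frame"],p=cloud(d),z=d["depth"])
print(get_state())
E
```

```text
top [ 0.32983329 -0.07732865  1.17920959] [[0.008, -0.978, 0.208], [-1.0, -0.008, 0.003], [-0.001, -0.208, -0.978]] [[481.6, 0.0, 308.5], [0.0, 481.6, 237.0], [0.0, 0.0, 1.0]] [-0.07457542  0.70608177 -0.70037862  0.07319037]
side [0.31146124 0.93933634 0.5177243 ] [[-0.968, -0.103, 0.228], [-0.25, 0.379, -0.891], [0.005, -0.92, -0.392]] [[586.8, 0.0, 330.0], [0.0, 586.8, 243.8], [0.0, 0.0, 1.0]] [ 0.06727341 -0.10644465  0.82758697 -0.54703165]
{'clock': 0.1, 'qpos': array([ 1.27239406e+00,  3.00416296e-01,  1.52151078e+00,  1.18870112e-05,
        1.32068469e+00, -6.65983893e-02]), 'joint_vel': array([-0.00237453, -0.0009948 , -0.00239072, -0.00202268,  0.00080359,
        0.00087583]), 'joint_efforts': array([ 3.16770762e-03, -5.44379425e+01, -3.62370551e+01,  3.20250058e-05,
        3.05909103e-03,  1.26438977e-05]), 'position': array([0.12629312, 0.53509602, 0.23078111]), 'tool_rot': array([-9.81412418e-05,  1.15644070e-01,  9.93290587e-01, -5.00050232e-04]), 'contact_force': array([0.27574871, 0.23082549, 0.45788751]), 'torque': array([-0.01430966,  0.02011824, -0.02214509]), 'grasp_force': 0.0, 'opening': 0.0850257327416091}
```

View pics/top0.png

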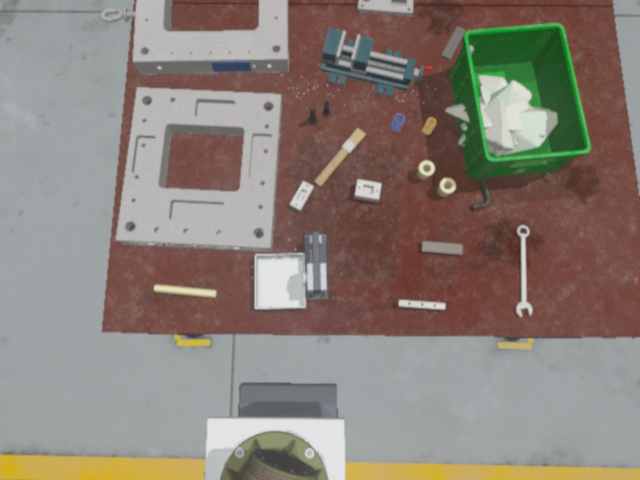

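View pics/side0.png

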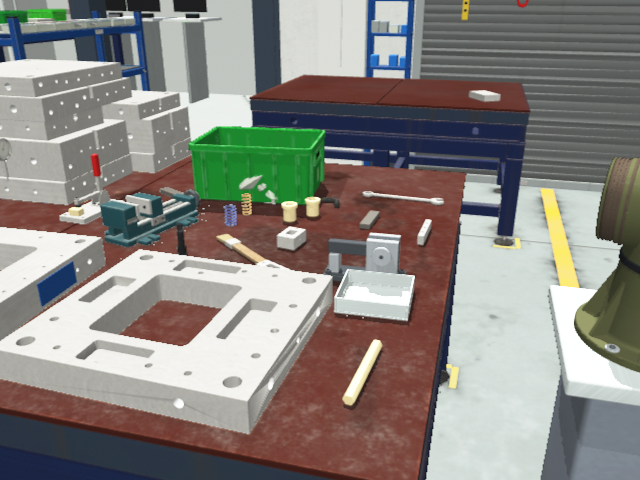

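The top view shows the drift (pale yellow) at about (185,291), the tray at (280,281), and the hinge stack and strap at (317,265). So bracket +x is roughly world +x and bracket +y is roughly world +y. The side view agrees: drift at (363,372), pin head at (381,257).

```bash
python3 - <<'E'
from h import *
for n in("top","side"):
    z=np.load(n+"0.npz");f=z["f"];p=z["p"]
    hsv=cv2.cvtColor(f,cv2.COLOR_RGB2HSV)
    m=cv2.inRange(hsv,(18,50,120),(35,255,255)); 
    roi=np.zeros_like(m)
    if n=="top": roi[275:310,140:230]=255
    else: roi[330:415,330:395]=255
    m&=roi; q=p[(m>0)&(z["z"]>0)]; print(n,"drift px",len(q),"z pct",np.percentile(q[:,2],[5,50,95]).round(4))
    t=q[q[:,2]>0.011] if n=="top" else q
    r=cv2.minAreaRect((q[:,:2]*1000).astype(np.float32)); print(np.round(r[0],1),np.round(r[1],1),r[2], "pca",q.mean(0).round(4))
    _,_,V=np.linalg.svd(q[:,:2]-q[:,:2].mean(0),full_matrices=False); print("axis angle from +y deg",np.degrees(np.arctan(-V[0,0]/V[0,1])))
    reg=(p[...,0]>.2)&(p[...,0]<.55)&(p[...,1]<.12)&(p[...,1]>-.2)&(z["z"]>0)
    for lo,hi in((.083,.097),(.070,.082),(.022,.037),(.001,.006)):
        s=(reg&(p[...,2]>lo)&(p[...,2]<hi)).astype(np.uint8)
        if lo<.002: continue
        k,l,st,_=cv2.connectedComponentsWithStats(s)
        for i in range(1,k):
            if st[i,4]>40:
                q=p[l==i]; r=cv2.minAreaRect((q[:,:2]*1000).astype(np.float32)); print(lo,st[i].tolist(),np.round(r[0],1),np.round(r[1],1),round(r[2],2),np.median(q[:,2]).round(4))
E
```

```text
top drift px 283 z pct [-0.0017  0.0121  0.018 ]
[443.5 227.8] [157.3  19.2] 85.19245910644531 pca [0.4426 0.2284 0.0106]
axis angle from +y deg -4.587993408406553
0.083 [307, 263, 19, 27, 491] [470.9 -92.1] [60.4 41.2] 0.48 0.0904
0.07 [312, 243, 8, 20, 133] [527.2 -91.1] [45.6 15.4] 4.2 0.0774
0.07 [303, 270, 5, 15, 59] [470.6 -66.8] [33.1  9.3] 0.72 0.0777
0.022 [255, 253, 51, 55, 301] [468.7  -6.1] [130.3 119.3] 1.64 0.0296
side drift px 408 z pct [-0.0013  0.0099  0.0142]
[442.8 216.9] [170.8  23.1] 84.8216323852539 pca [0.44   0.2446 0.009 ]
axis angle from +y deg -5.467044116029296
0.083 [367, 232, 34, 14, 357] [468.7 -91.1] [60.1 47.5] 1.38 0.0886
0.07 [342, 239, 59, 15, 373] [491.9 -77.7] [112.   50.6] 6.93 0.0756
0.022 [335, 261, 80, 48, 877] [466.7 -27.4] [130.1 172.4] 1.84 0.0273
0.022 [316, 284, 17, 32, 121] [544.7  69.8] [95.6  5. ] 86.72 0.0302
```

```bash
python3 -m pendant '[[0,39.5,-39.6,0,-0.178],[0,39.5,-39.6,0,-0.178],[0,39.5,-39.6,0,-0.178],[0,39.5,-39.6,0,-0.178],[0,39.5,-39.6,0,-0.178],[0,39.5,-39.6,0,-0.178],[0,39.5,-39.6,0,-0.178],[0,39.5,-39.6,0,-0.176]]' 80; python3 -m pendant '[[0,0,0,0,0]]'
python3 - <<'E'
from h import *
s=get_state();print(s["qpos"].round(3))
from scipy.spatial.transform import Rotation as R
y=R.from_quat(np.roll(s["tool_rot"],-1)).as_matrix()[:,1];print(np.degrees(np.arctan2(y[1],y[0])))
d=look("side");save(d,"pics/side1.png")
E
```

```text
clock: 1.1
position: [0.4433, 0.2169, 0.2312]
tool_rot: [-0.0, 0.738, 0.675, -0.0]
contact_force: [1.2, 0.8, 0.6]
opening: 0.0855
grasp_force: 0.0
clock: 1.23
position: [0.444, 0.2161, 0.2308]
tool_rot: [-0.0, 0.738, 0.675, -0.0]
contact_force: [-0.4, 0.5, 0.3]
opening: 0.0855
grasp_force: 0.0
[ 0.379  0.175  1.676 -0.     1.291  0.468]
-5.1211765196249
```

View pics/side1.png

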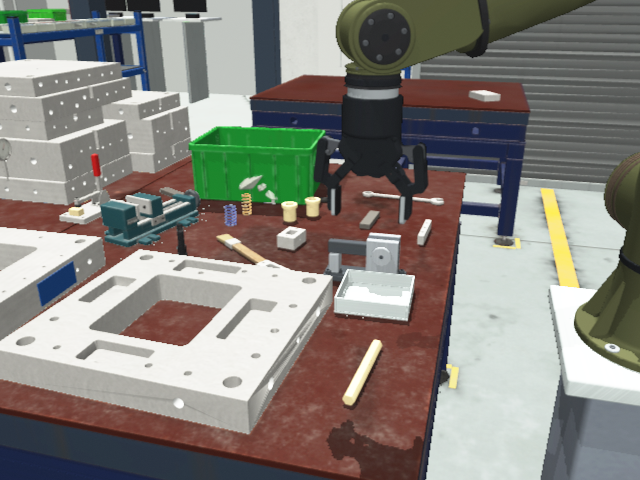

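```bash
python3 -m pendant '[[0,-1,0,-50,0],[0,0,0,-50,0],[0,0,0,-50,0],[0,0,0,-40,0],[0,0,0,-25,0],[0,0,0,-12,0],[0,0,0,0,0]]'; python3 -m pendant '[[255,0,0,0,0],[255,0,0,0,0],[255,0,0,0,0],[255,0,0,0,0],[255,0,0,0,0],[255,0,0,0,0],[255,0,0,0,0],[255,0,0,0,0]]' 80
```

```text
clock: 2.15
position: [0.4409, 0.2189, 0.0042]
tool_rot: [-0.0, 0.735, 0.678, -0.0]
contact_force: [1.4, 0.1, -0.4]
opening: 0.0854
grasp_force: 0.0
clock: 3.15
position: [0.4416, 0.2185, 0.0049]
tool_rot: [0.0, 0.736, 0.677, 0.0]
contact_force: [-1.9, -0.7, 8.9]
opening: 0.0139
grasp_force: 78.2
```

Opening is 13.9 mm against 18 mm across corners, with an upward reaction, so the pads probably hold the upper slopes. I'll regrip lower.

```bash
python3 -m pendant '[[150,0,0,0,0],[150,0,0,0,0],[150,0,0,-4,0],[150,0,0,0,0]]'; python3 -m pendant '[[255,0,0,0,0],[255,0,0,0,0],[255,0,0,0,0],[255,0,0,0,0],[255,0,0,0,0],[255,0,0,0,0]]' 80
```

```text
clock: 3.65
position: [0.4411, 0.2184, -0.0002]
tool_rot: [-0.0, 0.736, 0.677, -0.0]
contact_force: [-0.4, -0.0, -0.1]
opening: 0.0351
grasp_force: 0.0
clock: 4.4
position: [0.4416, 0.2186, 0.0006]
tool_rot: [0.0, 0.736, 0.677, 0.0]
contact_force: [-0.4, -0.9, 6.1]
opening: 0.0146
grasp_force: 78.7
```

```bash
python3 -m pendant '[[255,0,0,20,0],[255,0,0,40,0],[255,0,0,40,0],[255,0,0,30,0],[255,0,0,30,0],[255,0,0,0,0],[255,0,0,0,0]]'
python3 - <<'E'
from h import *
d=look("side");f=d["frame"][180:420,230:490]
cv2.imwrite("pics/side2.png",cv2.resize(cv2.cvtColor(f,cv2.COLOR_RGB2BGR),(650,600),interpolation=cv2.INTER_CUBIC))
for n in("side","top"):
    d=look(n);p=cloud(d);h=cv2.cvtColor(d["frame"],cv2.COLOR_RGB2HSV)
    m=(cv2.inRange(h,(18,50,100),(35,255,255))>0)&(d["depth"]>0)&(abs(p[...,0]-.44)<.05)&(abs(p[...,1]-.22)<.12)&(p[...,2]>.08)
    q=p[m]; print(n,len(q))
    if len(q)>20:
        _,_,V=np.linalg.svd(q-np.median(q,0),full_matrices=False);print(q.mean(0),V[0],q[:,1].min(),q[:,1].max())
        for a in np.arange(.14,.32,.02):
            w=q[abs(q[:,1]-a)<.01]
            if len(w):print(round(a,2),np.median(w,0).round(4),len(w))
E
```

```text
clock: 5.28
position: [0.4408, 0.2183, 0.1589]
tool_rot: [-0.0, 0.736, 0.677, -0.001]
contact_force: [0.2, -0.0, -3.3]
opening: 0.0143
grasp_force: 78.6
side 1556
[0.44191399 0.23923694 0.35817213] [ 0.00641465  0.09683839 -0.99527945] 0.14662798273000244 0.30241229822337534
0.14 [0.4013 0.1491 0.4722] 3
0.16 [0.4184 0.1622 0.4608] 113
0.18 [0.4592 0.1811 0.4407] 176
0.2 [0.4677 0.2    0.4325] 129
0.22 [0.4577 0.2211 0.4282] 160
0.24 [0.4463 0.2409 0.4178] 218
0.26 [0.4222 0.2623 0.4383] 306
0.28 [0.4399 0.2763 0.4282] 299
0.3 [0.4458 0.2988 0.1673] 152
top 3136
[0.43512171 0.20576378 0.42637722] [ 0.04794873 -0.05691855 -0.99722675] 0.1376413904778379 0.2752114292916187
0.14 [0.4014 0.1465 0.4749] 110
0.16 [0.4286 0.1607 0.4617] 490
0.18 [0.45   0.1811 0.4383] 495
0.2 [0.4409 0.2    0.4356] 605
0.22 [0.4354 0.22   0.4366] 550
0.24 [0.4275 0.2398 0.438 ] 537
0.26 [0.4291 0.2573 0.4448] 323
0.28 [0.4436 0.272  0.4362] 26
```

View pics/side2.png

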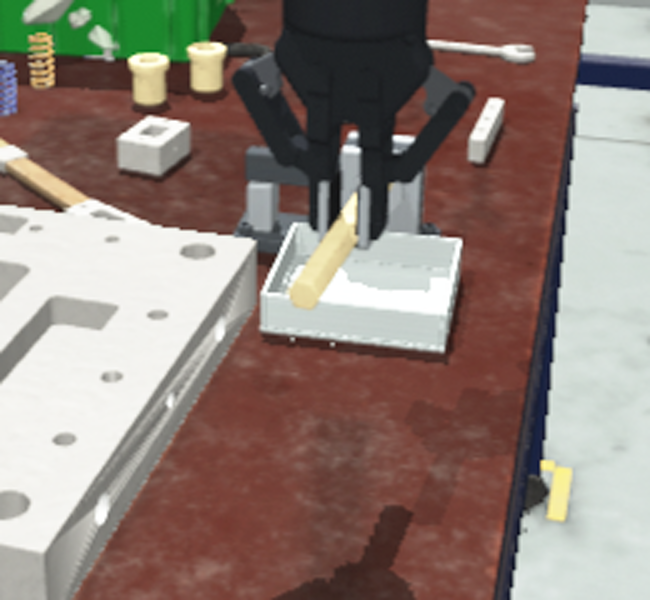

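The drift is held near its middle, with its near end at crop (305,298). Now I'll measure its pitch and yaw in the grip.

```bash
cat >> h.py <<'E'
def drift(n,s):
    d=look(n);p=cloud(d);h=cv2.cvtColor(d["frame"],cv2.COLOR_RGB2HSV);t=s["position"]
    m=(cv2.inRange(h,(18,50,100),(35,255,255))>0)&(d["depth"]>0)&(abs(p[...,0]-t[0])<.04)&(abs(p[...,1]-t[1])<.11)&(abs(p[...,2]-t[2])<.035)
    k,l,st,_=cv2.connectedComponentsWithStats(cv2.dilate(m.astype(np.uint8),np.ones((3,3))))
    q=p[m]; print(n,len(q),st[1:,:].tolist())
    print("y ends",np.percentile(q[:,1],[1,99]).round(4),"dx/dy",np.polyfit(q[:,1],q[:,0],1).round(4),"dz/dy",np.polyfit(q[:,1],q[:,2],1).round(4))
    for a in np.arange(-.1,.11,.02)+t[1]:
        w=q[abs(q[:,1]-a)<.01]
        if len(w)>3:print((w.mean(0)-t).round(4),"top z",(np.percentile(w[:,2],90)-t[2]).round(4),len(w))
E
python3 - <<'E'
from h import *
s=get_state();drift("side",s);drift("top",s)
E
```

```text
side 464 [[384, 252, 4, 5, 18], [344, 256, 30, 49, 628]]
y ends [0.1973 0.3011] dx/dy [0.096  0.4166] dz/dy [-0.0582  0.186 ]
[-0.0006 -0.022   0.0142] top z 0.0146 6
[-0.0002  0.0031  0.0139] top z 0.0154 31
[-0.0022  0.0204  0.0126] top z 0.0151 86
[-0.0004  0.0404  0.0127] top z 0.0148 89
[0.0015 0.0606 0.0129] top z 0.0149 90
[0.0049 0.0793 0.0087] top z 0.0144 160
top 184 [[172, 279, 32, 13, 302]]
y ends [0.1496 0.2079] dx/dy [0.0696 0.4262] dz/dy [0.0689 0.1602]
[-0.0037 -0.0605  0.0115] top z 0.0151 41
[-0.0024 -0.0389  0.0146] top z 0.0179 65
[-0.0008 -0.02    0.0145] top z 0.018 76
```

```bash
python3 -m pendant '[[255,4.25,-54.6,0,0.0138],[255,4.25,-54.6,0,0.0138],[255,4.25,-54.6,0,0.0138],[255,4.25,-54.6,0,0.0138],[255,4.25,-54.6,0,0.0138],[255,4.25,-54.6,0,0.0138],[255,4.25,-54.6,0,0.0138],[255,4.25,-54.6,0,0.0138]]'; python3 -m pendant '[[255,0,0,0,0],[255,0,0,0,0]]'
python3 - <<'E'
from h import *
s=get_state();drift("top",s);drift("side",s)
d=look("top");p=cloud(d)
reg=(p[...,0]>.2)&(p[...,0]<.55)&(p[...,1]<.12)&(p[...,1]>-.16)&(d["depth"]>0)
for lo,hi in((.083,.097),(.022,.037)):
    k,l,st,_=cv2.connectedComponentsWithStats((reg&(p[...,2]>lo)&(p[...,2]<hi)).astype(np.uint8))
    for i in range(1,k):
        if st[i,4]>60:
            r=cv2.minAreaRect((p[l==i][:,:2]*1000).astype(np.float32));print(st[i],r)
E
```

```text
clock: 6.52
position: [0.4752, -0.2202, 0.1599]
tool_rot: [-0.0, 0.697, 0.717, 0.0]
contact_force: [1.2, 0.4, -2.4]
opening: 0.0146
grasp_force: 78.6
clock: 6.78
position: [0.4751, -0.218, 0.1597]
tool_rot: [-0.001, 0.698, 0.717, -0.0]
contact_force: [0.6, 1.1, -3.4]
opening: 0.0146
grasp_force: 78.7
top 68 [[337, 265, 13, 10, 110]]
y ends [-0.1569 -0.1369] dx/dy [-0.2821  0.4335] dz/dy [0.0082 0.1754]
[0.0014 0.0658 0.0145] top z 0.0175 22
[-0.0014  0.0756  0.0146] top z 0.0177 46
side 159 [[383, 167, 15, 30, 266]]
y ends [-0.2607 -0.1338] dx/dy [-0.0398  0.4658] dz/dy [-0.0576  0.1608]
[ 0.0021 -0.0369  0.0135] top z 0.0148 5
[-0.0013 -0.0166  0.0133] top z 0.0148 4
[0.0024 0.0019 0.013 ] top z 0.0144 7
[-0.0016  0.0198  0.0124] top z 0.0146 21
[-0.0035  0.0398  0.0125] top z 0.0144 27
[-0.0036  0.0606  0.0129] top z 0.0147 26
[-0.0032  0.08    0.008 ] top z 0.0143 68
[307 263  19  27 490] ((470.91485595703125, -92.04911041259766), (60.217960357666016, 41.16780090332031), 0.4981464445590973)
[255 253  51  55 308] ((468.8226013183594, -5.945220947265625), (130.49224853515625, 119.17786407470703), 1.8576991558074951)
```

```bash
python3 -m pendant '[[255,-1.5,0,-35,0],[255,0,0,-35,0],[255,0,0,-23.5,0],[255,0,0,-10,0],[255,0,0,0,0],[255,0,0,0,0]]'
python3 - <<'E'
from h import *
s=get_state();drift("top",s);drift("side",s)
d=look("top");f=d["frame"][215:335,250:410]
cv2.imwrite("pics/top3.png",cv2.resize(cv2.cvtColor(f,cv2.COLOR_RGB2BGR),(800,600),interpolation=cv2.INTER_CUBIC))
E
```

```text
clock: 7.68
position: [0.4744, -0.2184, 0.0578]
tool_rot: [0.001, 0.697, 0.717, 0.0]
contact_force: [0.2, -0.2, -2.3]
opening: 0.0143
grasp_force: 78.7
top 37 [[335, 272, 10, 9, 71]]
y ends [-0.1547 -0.1383] dx/dy [-0.4483  0.4105] dz/dy [0.0727 0.0827]
[0.0045 0.0664 0.0139] top z 0.0164 7
[-0.0001  0.076   0.0145] top z 0.0172 30
side 99 [[384, 211, 13, 24, 196]]
y ends [-0.281  -0.1578] dx/dy [-0.0647  0.4598] dz/dy [0.0072 0.0718]
[ 0.0033 -0.0601  0.0131] top z 0.015 4
[ 0.0033 -0.0391  0.0119] top z 0.0139 4
[ 0.0008 -0.0224  0.0126] top z 0.0147 5
[0.0008 0.0011 0.0125] top z 0.015 16
[-0.0033  0.0212  0.0119] top z 0.0145 25
[-0.0033  0.0403  0.0127] top z 0.0149 31
[-0.0027  0.056   0.0134] top z 0.0146 14
```

View pics/top3.png

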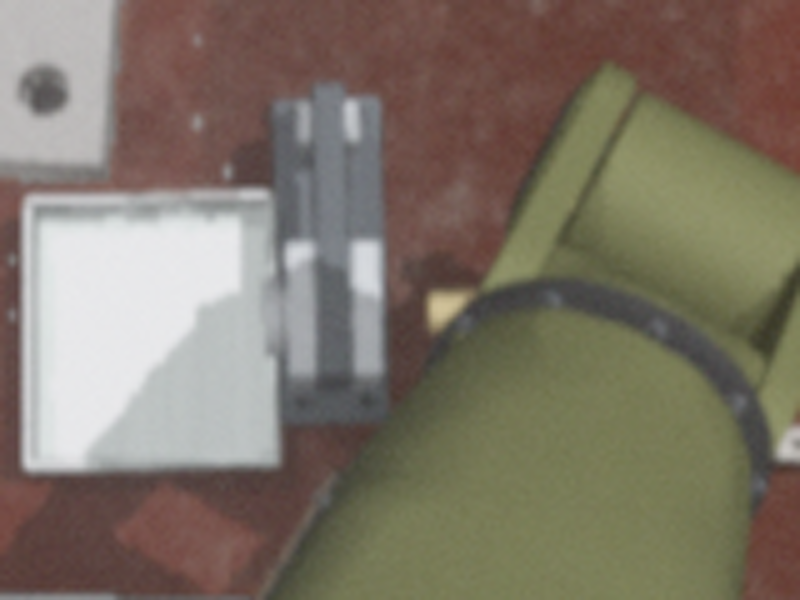

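The drift tip is at crop (430–470, 312). That lines up with the stack centre (row ~310) and the pin head (273,315), so I'll insert gently.

```bash
python3 -m pendant '[[255,-0.1,5,-1,0],[255,-0.1,5,0,0],[255,-0.1,5,0,0],[255,-0.1,4,0,0],[255,0,0,0,0]]';python3 -m pendant '[[255,-0.1,2,0,0],[255,0,2,0,0],[255,-0.1,2,0,0],[255,0,0,0,0]]'
```

```text
clock: 8.45
position: [0.4735, -0.199, 0.0558]
tool_rot: [-0.0, 0.697, 0.717, -0.0]
contact_force: [-0.3, -0.0, -3.4]
opening: 0.0142
grasp_force: 78.7
clock: 8.95
position: [0.4733, -0.1932, 0.0558]
tool_rot: [0.0, 0.697, 0.717, 0.0]
contact_force: [-0.3, -0.5, -3.8]
opening: 0.0143
grasp_force: 78.7
```

```bash
python3 -m pendant '[[255,0,2,0,0],[255,-0.1,2,0,0],[255,0,2,0,0],[255,0,0,0,0]]';python3 -m pendant '[[255,-0.1,2,0,0],[255,0,2,0,0],[255,-0.1,2,0,0],[255,0,0,0,0]]'
```

```text
clock: 9.45
position: [0.4735, -0.1882, 0.0562]
tool_rot: [0.001, 0.697, 0.717, -0.0]
contact_force: [-0.0, -7.3, -2.8]
opening: 0.0143
grasp_force: 78.7
clock: 9.95
position: [0.4733, -0.1822, 0.0562]
tool_rot: [0.001, 0.697, 0.717, -0.0]
contact_force: [0.0, -7.7, -2.7]
opening: 0.0141
grasp_force: 78.7
```

```bash
python3 -m pendant '[[255,-0.1,2.5,0,0],[255,0,2.5,0,0],[255,-0.1,2.5,0,0],[255,-0.1,2.5,0,0],[255,0,0,0,0]]';python3 -m pendant '[[255,-0.1,2.5,0,0],[255,0,2.5,0,0],[255,-0.1,2.5,0,0],[255,-0.1,2.5,0,0],[255,0,0,0,0]]'
```

```text
clock: 10.58
position: [0.473, -0.1722, 0.0562]
tool_rot: [0.001, 0.697, 0.717, -0.0]
contact_force: [0.0, -7.1, -2.3]
opening: 0.0143
grasp_force: 78.7
clock: 11.2
position: [0.4726, -0.1621, 0.0561]
tool_rot: [0.001, 0.697, 0.717, -0.0]
contact_force: [-1.1, -6.6, -2.0]
opening: 0.0141
grasp_force: 78.7
```

```bash
python3 -m pendant '[[255,-0.1,2.5,0,0],[255,0,2.5,0,0],[255,-0.1,2,0,0],[255,0,0,0,0]]';  python3 - <<'E'
from h import *
d=look("side");f=d["frame"][180:340,290:450]
cv2.imwrite("pics/side4.png",cv2.resize(cv2.cvtColor(f,cv2.COLOR_RGB2BGR),(600,600),interpolation=cv2.INTER_CUBIC))
E
```

```text
clock: 11.7
position: [0.4721, -0.1542, 0.0558]
tool_rot: [-0.0, 0.697, 0.717, 0.0]
contact_force: [-0.2, 0.1, -2.6]
opening: 0.0141
grasp_force: 78.7
```

View pics/side4.png

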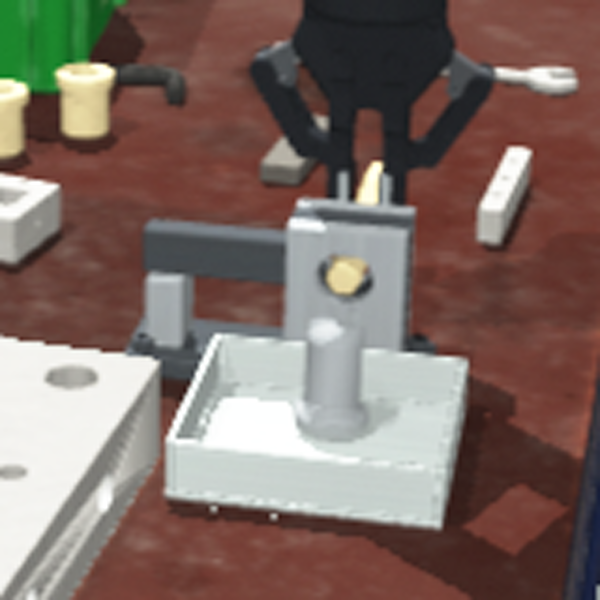

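The pin is out, standing on its head in the tray at crop (335,400). The drift tip is centred in the bore. Now I'll retract and carry the drift back to its original bare spot.

```bash
python3 -m pendant '[[255,0.1,-5,0,0],[255,0.2,-9,0,0],[255,0.3,-10,0,0],[255,0.3,-10,0,0],[255,0.3,-10,0,0],[255,0.3,-12,0,0],[255,0.3,-10,0,0],[255,0,0,0,0]]'; python3 -m pendant '[[255,0,0,25,0],[255,0,0,40,0],[255,0,0,40,0],[255,0,0,10,0],[255,0,0,0,0]]'
```

```text
clock: 12.75
position: [0.4739, -0.221, 0.0557]
tool_rot: [-0.0, 0.698, 0.716, -0.0]
contact_force: [0.9, 0.2, -2.6]
opening: 0.0146
grasp_force: 78.7
clock: 13.38
position: [0.4738, -0.2201, 0.1702]
tool_rot: [-0.0, 0.697, 0.717, 0.0]
contact_force: [0.1, 0.2, -3.9]
opening: 0.0141
grasp_force: 78.7
```

```bash
python3 -m pendant '[[255,-4,54.9,0,-0.0138],[255,-4,54.9,0,-0.0138],[255,-4,54.9,0,-0.0138],[255,-4,54.9,0,-0.0138],[255,-4,54.9,0,-0.0138],[255,-4,54.9,0,-0.0138],[255,-4,54.9,0,-0.0138],[255,-4,54.9,0,-0.0138]]'; python3 -m pendant '[[255,0,0,-45,0],[255,0,0,-45,0],[255,0,0,-40,0],[255,0,0,-20,0],[255,0,0,-10,0],[255,0,0,-5,0],[255,0,0,0,0]]'
```

```text
clock: 14.38
position: [0.4409, 0.2205, 0.1689]
tool_rot: [-0.0, 0.736, 0.677, -0.001]
contact_force: [1.0, 0.5, -2.5]
opening: 0.0146
grasp_force: 78.7
clock: 15.25
position: [0.442, 0.2189, 0.0058]
tool_rot: [0.0, 0.736, 0.677, 0.0]
contact_force: [-0.0, 0.2, -3.3]
opening: 0.0143
grasp_force: 78.7
```

```bash
python3 -m pendant '[[255,0,0,-2,0],[255,0,0,-1.5,0],[255,0,0,-1,0],[255,0,0,0,0]]'; python3 -m pendant '[[200,0,0,0,0],[150,0,0,0,0],[100,0,0,0,0],[0,0,0,0,0],[0,0,0,0,0],[0,0,0,0,0],[0,0,0,0,0]]' 20; python3 -m pendant '[[0,0,0,20,0],[0,0,0,50,0],[0,0,0,60,0],[0,0,0,60,0],[0,0,0,0,0],[0,0,0,0,0]]'
python3 - <<'E'
from h import *
d=look("side");save(d,"pics/side5.png")
p=cloud(d);h=cv2.cvtColor(d["frame"],cv2.COLOR_RGB2HSV)
m=(cv2.inRange(h,(18,50,100),(35,255,255))>0)&(abs(p[...,0]-.443)<.06)&(abs(p[...,1]-.228)<.12)&(p[...,2]<.05)&(d["depth"]>0)
q=p[m];print(len(q),q.mean(0),np.percentile(q[:,2],[5,50,95]),np.percentile(q[:,1],[1,99]))
E
```

```text
clock: 15.75
position: [0.4419, 0.2189, 0.0013]
tool_rot: [-0.0, 0.736, 0.677, 0.0]
contact_force: [0.2, -0.8, -3.8]
opening: 0.0139
grasp_force: 78.7
clock: 16.62
position: [0.4419, 0.2189, 0.0013]
tool_rot: [-0.0, 0.736, 0.677, -0.0]
contact_force: [-0.2, -0.4, -0.3]
opening: 0.0852
grasp_force: 0.0
clock: 17.38
position: [0.4416, 0.2188, 0.1908]
tool_rot: [-0.0, 0.736, 0.677, -0.0]
contact_force: [0.4, 0.2, -0.1]
opening: 0.0855
grasp_force: 0.0
415 [0.44019582 0.24487486 0.00886893] [-0.00146976  0.00974201  0.01464546] [0.14922224 0.30212812]
```

View pics/side5.png

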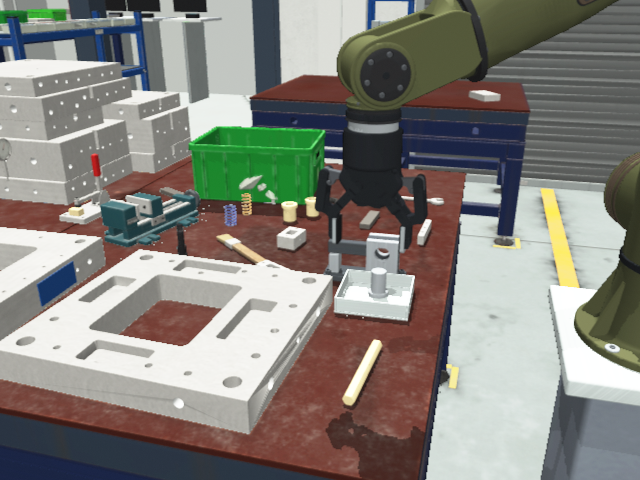

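The drift lies flat at (363,372), the pin is in the tray at (379,285), and the other tools and parts have not moved.

```bash
python3 -c "
from plant import *
print(sign_off())"
```

```text
the job is handed in; nothing more can be done
None
```

The pin was pushed out with the drift and stands in the catch tray, the drift lies flat at its original spot on the bare table, and the job is handed in; the sign-off returned no verdict.

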